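# Free a sagging guard bolt and hold the gate ajar

## Robot

A 6-joint arm with a two-finger parallel gripper is mounted at the origin on a cart in front of the work surface, level with it; the furniture and walls round the work are solid. World frame = base frame: x ahead of the robot, y to its left, z up, the work surface at z = 0. Lengths are in m, angles in rad, forces in N, time in s.
With the tool pointing down it reaches from about 0.25 to 0.775 m from the base axis. Payload 8.9 kg.
Tool frame: the origin (TCP) lies at the very end of the fingers, on their centre line; the grasp point (between the pads) lies 19 mm behind it; z points along the fingers, y is the line along which they close (so a half turn about z gives the same grasp; the last joint's range is limited). The gripper opens to 85 mm and grips with 20 to 120 N. Pads are 22 mm wide; open, the fingers measure 114 mm over their backs; the gripper's body (76 mm by 85 mm) begins 54 mm behind the grasp point. The pads swing forward as they close: fully open they stand 13 mm farther back than shut.
Start: joints at [1.03, 0.291, -0.153, 1.127, 0, 1.431], TCP at [0.205, 0.483, 0.231] pointing down, gripper open.
Joint ranges: [-2.52, 2.52], [-0.91, 1.74], [-1.3, 1.37], [-1.96, 2.02], [-1.52, 1.47], [-3.14, 3.14]. Speed limits (rad/s): [2.22, 2.22, 2.79, 3.14, 3.14, 3.14].

## Interface

Orientations are given as a unit quaternion [x, y, z, w].
In Python, from plant import sense, snapshot, close_job gives the robot as it stands. The module is installed in compiled form; this text tells all that it offers.
- The arm moves only by the tool jog_arm, never from a script. Its argument "targets" is a list of rows, each an object with "angular": the turn, a rotation vector about the tool's x, y, z in degrees, a list of three; "linear": the shift along the tool's x, y, z in m, a list of three; "gripper": the opening, from 0 (shut) to 1 (fully open). In form: [{"angular": [ax, ay, az], "linear": [x, y, z], "gripper": gripper}, ...]. A call has 1 to 10 rows; each row shifts and turns the commanded pose from where the row before left it, along the tool's axes as they then stand; what a row does not reach is not made up. A row lasts 1/12 s, in which the tool goes at most 41.7 mm and 7.16 degrees, less where a joint would pass 70% of its speed; a pose out of reach is approached as far as the arm can. A call with a gripper value outside its range is refused whole. The fingers move at their own pace and stop on an object; the grip force is fixed at half the most. Time passes only in rows, so rows that do not move let the fingers close. It gives the time, the measured TCP pose, the force, the opening and the grip force at its end, in the units of the state.
- sense(): the state, without advancing time (a new reading comes with each control period).
- snapshot(name): name is "scene" or "top" or "wrist"; returns a dict with "image" (400x640x3 uint8, red, green, blue), "depth" (400x640 float32, m along the optical axis (not along the pixel's ray), 0 where there is no reading), "vertical_fov" (degrees; the focal length in pixels is half the picture's height over the tangent of half this angle, whatever the lens; pixels are square), "cx", "cy" (the principal point, pixels), "dist" ([k1, k2, p1, p2, k3] as OpenCV has them; the pictures are not rectified), "origin" and "attitude" of the camera in the world. Camera axes: x right, y up, looking along -z (the intrinsics and any distortion apply to the point x, -y, -z); pixel columns grow to the right and rows downward; lengths in m; the calibration is good to about 2 mm. A picture is of the moment at which its call begins.
- close_job(): hands the job in; it is judged then, once.
The state is a dict: "time": time; "q": joint angles; "qd": joint speeds; "joint_efforts": joint torques, N m; "position": TCP position; "eef_rot": TCP orientation; "force": force on the tool from outside, world axes, zero at the start; "ft_torque": the same for the moment, N m; "grip_width": finger opening in m; "gripper_force": force on a finger pad.
Only numpy, scipy, OpenCV 4.12 (cv2) and the standard library are available. Lean on these libraries where they do the work, as an engineer would, in place of code of your own. Each camera call takes 0.05 s, during which the arm holds its last target. There are 200 camera calls.

## Task

Stand the round steel tube stub upright in the socket ring on the guard's base plate, right down on the plate, as a door stop, and let go of it. Then take the knob of the sagging barrel bolt, lift its hooked nose over the bent-up lip of the keeper while you draw the bolt back (do not drag it hard against the keeper), and swing the little gate open until it stands against the stub. Finish while still gripping the knob, holding the gate there against its closing spring with the bolt drawn back; leave the square bar and the V-block where they are.

Things in the scene. Friction and masses are not known exactly. Their poses are not given: they have to be found in the camera images.
- guard_frame: fixed bench guard, yaw within 0.25. Origin on the table under the shut gate; y runs along the shut gate towards its hinge post, -x is the side it opens to (towards the robot). Dark base plate: x -0.16 to 0.05, y -0.185 to 0.185, 8 mm thick. Gate leaf 250 mm long, 18 mm thick, 45 to 140 mm above the table; vertical hinge axis at x 0, y 0.135, post top 150 mm
- socket (a point): centre of the socket ring on the base plate's top (8 mm above the table), where the stub's foot belongs; 106 mm in front of the shut gate (frame -x). Steel ring 39 mm inside, 54 mm outside, 26 mm high, its rim 34 mm above the table
- tube_stub: loose round grey steel tube, 34 mm outside diameter, 98 mm tall, about 0.12 kg, standing upright; origin at the centre of its foot, z up. It changes places with the square bar and the V-block
- gate (a joint): opening angle in rad: 0 shut, grows as the gate swings to frame -x (clockwise from above; the leaf points from the hinge along (-sin a, -cos a) in the guard frame's x, y). A spring of 0.35 to 0.5 N m always shuts it. It meets the stub standing in the socket at about 0.42 (0.40 to 0.45)
- gate_hinge (a point): point on the gate's vertical hinge axis, 131 mm above the table
- barrel (a joint): lift angle of the bolt in rad about the pivot screw of its loose barrel, 45 mm from the gate hinge along the leaf, 165 mm above the table: 0 sagging (0.06 below level, held down by its weight only, under 3 N), at most 0.13. The nose clears the lip from about 0.06, when the shot bolt's knob has risen about 8 mm; 12 mm is a good lift, 17 mm the stop
- bolt (a joint): how far the bolt is drawn back along its own length towards the gate hinge, in m: 0 to 0.006 at the start (shot), 0.05 fully back. Slight friction (about 1 N), no spring. From 0.03 on the nose is clear of the keeper, so it may sink and the gate can swing
- bolt_knob: black round upright knob on the bolt, 18 mm thick with a 21 mm bead on top. Origin on its axis at the height to grip, 15 mm below its top, 39 mm above the rod, about 0.2 m above the table; z up the knob, y along the bolt towards the gate hinge. With the bolt shot it is 175 mm from the gate hinge. Grip from above, one finger on either side of the gate's plane; held, it carries the gate along
- bolt_nose: front rod (12 mm) of the bolt with the hooked nose, 12 mm thick and hanging 14 mm below the rod, behind the keeper's lip. Origin at the barrel's pivot screw when the bolt is fully shot, y along the bolt towards the gate hinge
- keeper: fixed keeper fork on the post at the free end of the gate; two prongs 16 mm apart, 205 mm high, that hold the bolt sideways, with a bent-up lip between them. Origin at its foot on the table under the lip, axes as the guard frame's
- keeper_lip (a point): middle of the top edge of the keeper's lip, 144 mm above the table; the lip is 7 mm thick along the gate. The sagging nose reaches about 13 mm lower than this on the far side
- square_bar: bystander: loose square aluminium bar 34 x 34 x 82 mm standing on end, origin at its foot's centre
- v_block: bystander: loose ground V-block 50 x 44 x 36 mm, origin at its foot's centre
Things that resemble listed ones, but are neither listed nor needed, are in the scene too. What is shaped like the tube_stub but pink, purple or red is not meant.

How it is judged:
On the way, in this order (a step that is already met when the one before it is completed fails the run):
1. the stub stands in the socket ring, down on the plate, let go (horizontal distance between tube_stub and socket below 0.006 m and z of tube_stub in the frame of socket below 0.004 m and angle between tube_stub's own z axis and vertical below 0.15 rad and contact force between the fingers and tube_stub below 0.1 N), for 0.2 s.
2. the bolt is lifted over the lip and drawn clear of the keeper by its knob, the gate still about shut (value of joint bolt above 0.027 m and value of joint gate below 0.2 rad and contact force between the fingers and bolt_knob above 0.5 N), for 0.05 s.
At the end, for the whole second after the job is handed in: The gate stands still, open 0.36 to 0.50 rad (at or within about 12 mm of the stub); the bolt is drawn back at least 27 mm; the fingers still grip its knob; the stub stands in the socket within 6 mm of its centre, its foot down on the plate, untouched by the fingers (value of joint gate between 0.36 and 0.5 rad and velocity of joint gate below 0.05 rad/s and value of joint bolt above 0.027 m and contact force between the fingers and bolt_knob above 0.5 N and horizontal distance between tube_stub and socket below 0.006 m and z of tube_stub in the frame of socket below 0.006 m and angle between tube_stub's own z axis and vertical below 0.2 rad and contact force between the fingers and tube_stub below 0.1 N); the arm keeps its last pose, push and grip.
It fails at once if the bolt is dragged hard against the keeper (over 50 N) (contact force between bolt_nose and keeper above 50 N).
It fails at once if the square bar is moved or tipped (distance of square_bar from where it was at the start of the episode above 0.03 m or angle between square_bar's own z axis and vertical above 0.5 rad).
It fails at once if the V-block is moved (distance of v_block from where it was at the start of the episode above 0.03 m).
It also fails if it takes over 53 s, if anything falls off the work surface, if the arm or the gripper's body presses on something with over 40 N, if the wrist force passes 120 N, or if a joint passes its speed limit or range.

## Working session

There is one attempt and no reset: what is moved stays moved. The work goes in short steps, Python scripts to look and compute and a tool call to move; the robot and the scene stay as the last step left them, time stands still between calls to the robot, and variables do not carry over. Pictures are saved under pics/ and viewed, at most 10 in all, crops included, and the job is handed in when it is done.

Besides the shell and the picture viewer there is one more tool, called after "Request:" in YAML: its name, and indented under it one key for each argument. jog_arm: Moves the arm, as the interface text tells. Its arguments: {"type":"object","properties":{"targets":{"type":"array"}},"required":["targets"]}

```bash
mkdir -p pics; cat > h.py <<'E'
import numpy as np, cv2, pickle
from scipy.spatial.transform import Rotation as R
from plant import sense, snapshot, close_job
def snap(n,tag):
    s=snapshot(n); pickle.dump(s,open(f'pics/{tag}.pkl','wb'))
    cv2.imwrite(f'pics/{tag}.png',s['image'][:,:,::-1]); return s
def load(tag): return pickle.load(open(f'pics/{tag}.pkl','rb'))
def cam(s):
    f=200/np.tan(np.radians(s['vertical_fov'])/2)
    K=np.array([[f,0,s['cx']],[0,f,s['cy']],[0,0,1]]); a=np.array(s['attitude'],float)
    return K,np.array(s['dist'],float),(R.from_quat(a).as_matrix() if a.size==4 else a.reshape(3,3)),np.array(s['origin'])
def rays(s,px):
    K,d,M,o=cam(s)
    n=cv2.undistortPoints(np.array(px,float).reshape(-1,1,2),K,d).reshape(-1,2)
    return np.c_[n[:,0],-n[:,1],-np.ones(len(n))]
def pts(s,px,z=None):
    """world points by depth, or by height z"""
    K,d,M,o=cam(s); r=rays(s,px)
    if z is None:
        dep=np.array([s['depth'][int(round(v)),int(round(u))] for u,v in px]); return o+(r*dep[:,None])@M.T
    w=r@M.T; return o+w*((z-o[2])/w[:,2])[:,None]
def proj(s,P):
    K,d,M,o=cam(s); c=(np.array(P)-o)@M; c=c*[1,-1,-1]
    return cv2.projectPoints(c,np.zeros(3),np.zeros(3),K,d)[0].reshape(-1,2)
E
python3 - <<'E'
from h import *
for n in ['scene','top']:
    s=snap(n,n+'0'); print(n,s['origin'],s['attitude'],s['vertical_fov'],s['cx'],s['cy'],s['dist'])
a=cv2.imread('pics/scene0.png');b=cv2.imread('pics/top0.png')
print(sense())
E
```

```text
scene [-0.20087952 -0.55202322  0.76841336] [ 0.420024   -0.21008043 -0.37533807  0.79910411] 53.855058918352576 315.6832018584146 194.74023953551728 [-0.06938665  0.          0.          0.          0.        ]
top [ 0.33225077 -0.00402724  1.72280368] [ 0.03818808 -0.03978848 -0.70244726  0.70959594] 45.2694720947833 323.93853584784256 202.08611048558058 [-0.06249482  0.          0.          0.          0.        ]
{'time': 0.1, 'q': array([ 1.02968442e+00,  2.91183831e-01, -1.54046749e-01,  1.12671001e+00,
        2.32814668e-06,  1.43151490e+00]), 'qd': array([ 0.00259056, -0.00011479,  0.00197991, -0.00158252,  0.00142687,
        0.00120606]), 'joint_efforts': array([ 1.20038512e-03, -5.37976456e+01,  3.31918645e+01,  9.30994749e-03,
       -1.46411371e-04, -2.15282512e-06]), 'position': array([0.20511174, 0.4828473 , 0.23081211]), 'eef_rot': array([ 1.99566210e-01,  9.79884177e-01, -5.38952470e-04, -1.92001474e-04]), 'force': array([ 0.26731178,  1.05220557, -0.7524373 ]), 'ft_torque': array([ 0.01173121, -0.03582549,  0.06798303]), 'gripper_force': 0.0, 'grip_width': 0.08536111422549947}
```

View pics/top0.png

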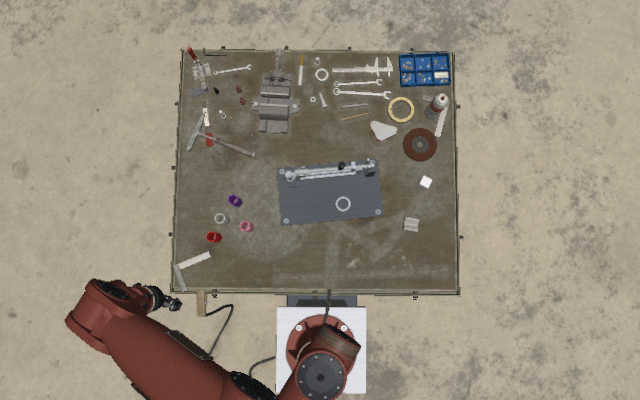

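View pics/scene0.png

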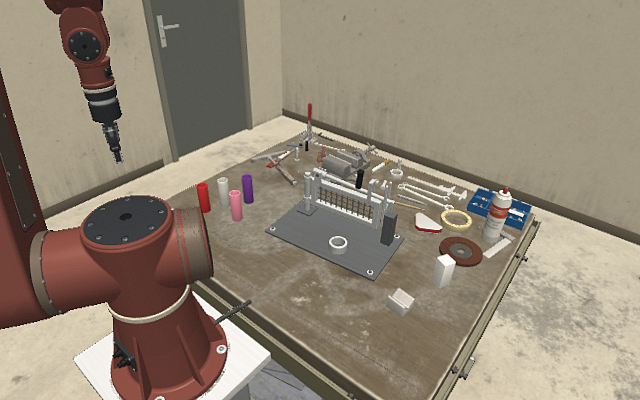

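The top view shows four tube shapes: purple (235,200), pink (247,226), red (214,237) and grey (221,218). Only the grey one fits the stub. The ring is at (343,204), the hinge post at about (291,175) and the knob at about (341,166). The square bar (426,182) and V-block (411,224) are well clear. I'll confirm these in an enlarged crop.

```bash
python3 - <<'E'
from h import *
t=cv2.imread('pics/top0.png');s=cv2.imread('pics/scene0.png')
def c(im,x,y,w,h,k): return cv2.resize(im[y:y+h,x:x+w],None,fx=k,fy=k,interpolation=cv2.INTER_CUBIC)
a=c(t,270,150,120,80,5)      # 600x400
b=c(t,200,185,66,66,3)    # 198
d=c(s,185,165,80,66,3)    #240x198
e=c(s,295,165,110,66,3) #330
m=np.zeros((600,800,3),np.uint8); m[:400,:600]=a; m[:198,600:798]=b; m[400:598,:240]=d; m[400:598,245:575]=e
cv2.imwrite('pics/m1.png',m)
S=load('scene0');T=load('top0')
print('ring top',pts(T,[(343.5,204)],.034))
print('tube top',pts(T,[(221,218)],.098), pts(T,[(221,218)]))
E
```

```text
ring top [[ 0.51324892 -0.07626487  0.034     ]]
tube top [[0.45416793 0.34300391 0.098     ]] [[0.46047324 0.36095167 0.01396837]]
```

View pics/m1.png

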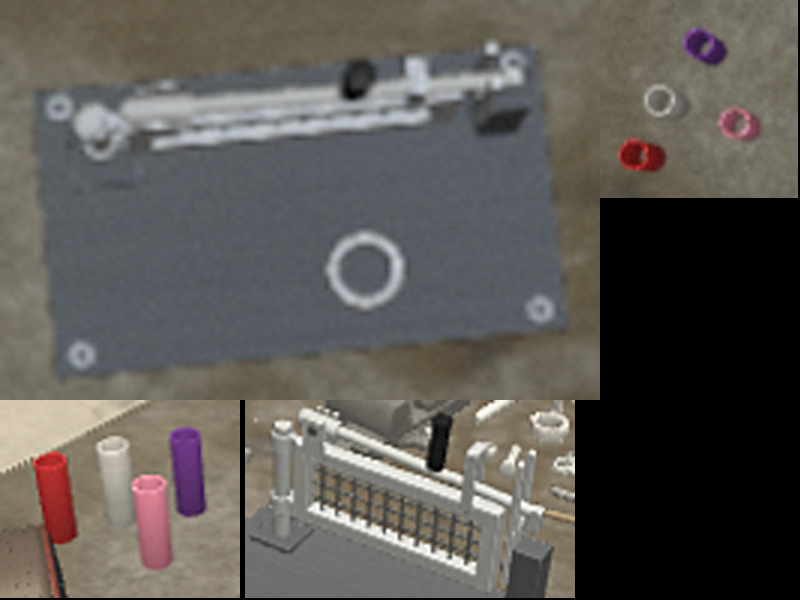

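The crop confirms it: the grey tube stands between the red, pink and purple ones, at about top px (220,218). The knob is the black round shape, the hinge is at left and the keeper at right. I'm moving over the grey stub.

Request:
jog_arm:
  targets:
    - {"angular":[0,0,0],"linear":[-0.028,-0.003,0],"gripper":1}
    - {"angular":[0,0,0],"linear":[-0.028,-0.003,0],"gripper":1}
    - {"angular":[0,0,0],"linear":[-0.028,-0.003,0],"gripper":1}
    - {"angular":[0,0,0],"linear":[-0.028,-0.003,0],"gripper":1}
    - {"angular":[0,0,0],"linear":[-0.028,-0.003,0],"gripper":1}
    - {"angular":[0,0,0],"linear":[-0.028,-0.003,0],"gripper":1}
    - {"angular":[0,0,6],"linear":[-0.028,-0.003,0],"gripper":1}
    - {"angular":[0,0,6],"linear":[-0.028,-0.003,0],"gripper":1}
    - {"angular":[0,0,6],"linear":[-0.028,-0.003,0],"gripper":1}
    - {"angular":[0,0,6],"linear":[-0.015,-0.003,0],"gripper":1}

```text
time: 0.93
position: [0.4332, 0.3387, 0.2308]
eef_rot: [0.402, 0.916, -0.0, 0.0]
force: [-0.5, 0.0, -0.3]
grip_width: 0.0854
gripper_force: 0.0
```

```bash
python3 - <<'E'
from h import *
from scipy.optimize import least_squares
T=load('top0'); S=load('scene0')
px=np.array([(37,92),(537,47),(565,325),(58,377)])/5+[270,150]-.4
L=np.array([(.05,.185),(.05,-.185),(-.16,-.185),(-.16,.185)])
W=pts(T,px,.008)[:,:2]
f=lambda p:(L@np.array([[np.cos(p[2]),np.sin(p[2])],[-np.sin(p[2]),np.cos(p[2])]])+p[:2]-W).ravel()
r=least_squares(f,[.6,-.05,0]); print('guard',r.x,'res',r.fun.round(4))
s=snap('wrist','w1'); st=sense(); print(st['time'],st['position'],st['eef_rot'],st['q'],R.from_quat(st['eef_rot']).as_matrix().round(3))
print(s['origin'],s['attitude'])
print('tube px',proj(s,[[.454,.343,.098],[.454,.343,0]]))
E
```

```text
guard [ 0.61575035 -0.02098425  0.10416637] res [ 0.0013  0.0037  0.0028 -0.0013 -0.0033 -0.0035 -0.0008  0.0012]
0.9833 [0.43384634 0.33724922 0.23074788] [ 4.06100411e-01  9.13828113e-01 -6.45684084e-04  4.68905232e-04] [ 0.5286201   0.33820427 -0.08740052  1.1456916  -0.0015156   1.36498614] [[-0.67   0.742  0.   ]
 [ 0.742  0.67  -0.002]
 [-0.001 -0.001 -1.   ]]
[0.38567626 0.39054457 0.37410514] [-0.13019291 -0.05025552  0.35990555  0.92249238]
tube px [[336.31797959 200.72792604]
 [331.57047992 178.51996681]]
```

View pics/w1.png

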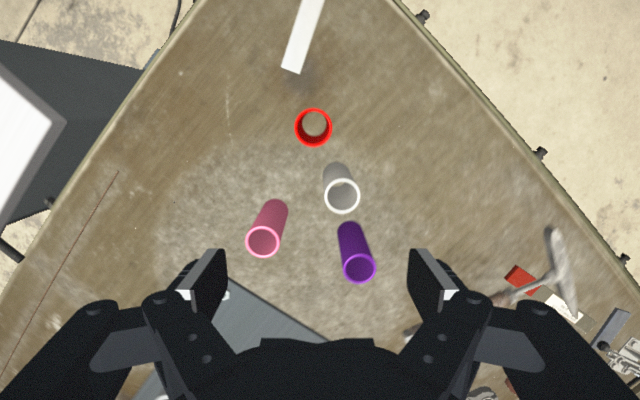

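The grey tube's rim is centred at about (342,195) in the wrist picture, with red above, pink to the left and purple below right. My projected rim is within 8 px, so the calibration is consistent.

```bash
python3 - <<'E'
from h import *
s=load('w1'); st=sense()
im=s['image'].astype(int); 
# bright grey rim near (342,195)
m=((im.min(2)>150)&(im.max(2)-im.min(2)<30)).astype(np.uint8); mm=np.zeros_like(m); mm[170:222,318:368]=m[170:222,318:368]
ys,xs=np.nonzero(mm); print(len(xs),xs.min(),xs.max(),ys.min(),ys.max())
(c,ax,ang)=cv2.fitEllipse(cv2.convexHull(np.c_[xs,ys].astype(np.float32))); print(c,ax)
P=pts(s,[c],.098)[0]; print('tube',P)
e=pts(s,[(c[0]-ax[0]/2,c[1]),(c[0]+ax[0]/2,c[1])],.098); print('dia',np.linalg.norm(e[0]-e[1]))
d=P-st['position']; M=R.from_quat(st['eef_rot']).as_matrix(); print('tool delta',d@M, 'others')
for n,q in dict(red=(314,128),pink=(263,241),purple=(358,267)).items(): print(n,pts(s,[q],.098)[0]-P)
E
```

```text
557 318 360 173 221
(338.1932067871094, 192.45330810546875) (43.55978775024414, 63.33445739746094)
tube [0.44974224 0.3499992  0.098     ]
dia 0.04060003921395496
tool delta [-0.0010063   0.02044881  0.13273309] others
red [-0.0562479  0.0280587  0.       ]
pink [-0.02012773 -0.08527904  0.        ]
purple [ 0.06822768 -0.04244512  0.        ]
```

The rim spans x 325–360 and y 178–213, so I take its centre as (342.3,195.5). That puts the tube at about (0.4546, 0.3504), which is tool dx -4 mm, dy +24 mm. I'm aligning, descending and gripping.

Request:
jog_arm:
  targets:
    - {"angular":[0,0,0],"linear":[-0.002,0.012,0],"gripper":1}
    - {"angular":[0,0,0],"linear":[-0.002,0.012,0.015],"gripper":1}
    - {"angular":[0,0,0],"linear":[0,0,0.02],"gripper":1}
    - {"angular":[0,0,0],"linear":[0,0,0.025],"gripper":1}
    - {"angular":[0,0,0],"linear":[0,0,0.025],"gripper":1}
    - {"angular":[0,0,0],"linear":[0,0,0.025],"gripper":1}
    - {"angular":[0,0,0],"linear":[0,0,0.025],"gripper":1}
    - {"angular":[0,0,0],"linear":[0,0,0.025],"gripper":1}
    - {"angular":[0,0,0],"linear":[0,0,0.015],"gripper":1}
    - {"angular":[0,0,0],"linear":[0,0,0],"gripper":1}

```text
time: 1.82
position: [0.4487, 0.3526, 0.0528]
eef_rot: [0.398, 0.917, -0.003, -0.002]
force: [-0.4, 0.2, -0.6]
grip_width: 0.0853
gripper_force: 0.0
```

Request:
jog_arm:
  targets:
    - {"angular":[0,0,0],"linear":[0,0,0],"gripper":0}
    - {"angular":[0,0,0],"linear":[0,0,0],"gripper":0}
    - {"angular":[0,0,0],"linear":[0,0,0],"gripper":0}
    - {"angular":[0,0,0],"linear":[0,0,0],"gripper":0}
    - {"angular":[0,0,0],"linear":[0,0,0],"gripper":0}
    - {"angular":[0,0,0],"linear":[0,0,0],"gripper":0}
    - {"angular":[0,0,0],"linear":[0,0,0],"gripper":0}

```text
time: 2.4
position: [0.4522, 0.3544, 0.0575]
eef_rot: [0.399, 0.917, 0.001, 0.001]
force: [-0.4, 0.6, 7.4]
grip_width: 0.0321
gripper_force: 59.0
```

Request:
jog_arm:
  targets:
    - {"angular":[0,0,0],"linear":[0,0,-0.025],"gripper":0}
    - {"angular":[0,0,7],"linear":[0,0,-0.025],"gripper":0}
    - {"angular":[0,0,7],"linear":[0,0,-0.025],"gripper":0}
    - {"angular":[0,0,7],"linear":[0,0,-0.025],"gripper":0}
    - {"angular":[0,0,7],"linear":[0,0,-0.025],"gripper":0}
    - {"angular":[0,0,7],"linear":[0,0,-0.025],"gripper":0}
    - {"angular":[0,0,7],"linear":[-0.01,0,0],"gripper":0}
    - {"angular":[0,0,0],"linear":[-0.025,0.003,0],"gripper":0}
    - {"angular":[0,0,0],"linear":[-0.035,0.004,0],"gripper":0}
    - {"angular":[0,0,0],"linear":[-0.035,0.004,0],"gripper":0}

```text
time: 3.23
position: [0.4651, 0.2484, 0.2064]
eef_rot: [0.7, 0.714, 0.0, 0.0]
force: [1.1, -0.8, -1.8]
grip_width: 0.0319
gripper_force: 60.0
```

Request:
jog_arm:
  targets:
    - {"angular":[0,0,0],"linear":[-0.04,0.005,0],"gripper":0}
    - {"angular":[0,0,0],"linear":[-0.04,0.005,0],"gripper":0}
    - {"angular":[0,0,0],"linear":[-0.04,0.005,0],"gripper":0}
    - {"angular":[0,0,0],"linear":[-0.04,0.005,0],"gripper":0}
    - {"angular":[0,0,0],"linear":[-0.04,0.005,0],"gripper":0}
    - {"angular":[0,0,0],"linear":[-0.04,0.005,0],"gripper":0}
    - {"angular":[0,0,0],"linear":[-0.04,0.005,0],"gripper":0}
    - {"angular":[0,0,0],"linear":[-0.04,0.005,0],"gripper":0}
    - {"angular":[0,0,0],"linear":[-0.04,0.005,0],"gripper":0}
    - {"angular":[0,0,0],"linear":[-0.03,0.004,0],"gripper":0}

```text
time: 4.07
position: [0.5209, -0.1431, 0.2065]
eef_rot: [0.702, 0.713, -0.0, 0.0]
force: [-0.4, -0.9, -1.9]
grip_width: 0.0315
gripper_force: 60.0
```

Request:
jog_arm:
  targets:
    - {"angular":[0,0,0],"linear":[-0.012,0,0],"gripper":0}
    - {"angular":[0,0,0],"linear":[0,0,0],"gripper":0}
    - {"angular":[0,0,0],"linear":[0,0,0],"gripper":0}
    - {"angular":[0,0,0],"linear":[0,0,0],"gripper":0}

```text
time: 4.4
position: [0.5209, -0.1508, 0.2063]
eef_rot: [0.701, 0.713, 0.0, -0.0]
force: [-0.7, 0.6, -1.9]
grip_width: 0.0321
gripper_force: 60.0
```

```bash
python3 - <<'E'
from h import *
for i in range(3):
    s=snap('wrist','w2'); st=sense(); print(st['time'],st['position'],st['eef_rot'],s['origin'],s['attitude'],st['q'])
print(st['grip_width'],st['gripper_force'],st['force'])
E
```

```text
4.45 [ 0.52096294 -0.15054564  0.20634673] [ 7.00552202e-01  7.13601085e-01  7.57337238e-05 -3.13827133e-04] [ 0.5195561  -0.08061313  0.34967725] [-1.39128416e-01 -6.92156475e-04  9.10614234e-03  9.90232237e-01] [-4.16371998e-01  3.38745633e-01 -1.52186720e-01  1.08039811e+00
  3.62757007e-04  1.13597006e+00]
4.5 [ 0.52105498 -0.15053382  0.20640833] [ 7.00437872e-01  7.13713353e-01  4.82167513e-05 -1.88860617e-04] [ 0.51959926 -0.08037315  0.34975135] [-1.39222633e-01 -8.32585915e-04  9.42033136e-03  9.90215948e-01] [-4.16198513e-01  3.38699941e-01 -1.52085957e-01  1.08033001e+00
  2.23253293e-04  1.13582314e+00]
4.55 [ 0.52118366 -0.15066746  0.20646556] [ 7.00423762e-01  7.13727223e-01  5.30981632e-05 -4.34117561e-05] [ 0.51966323 -0.08032877  0.3498038 ] [-1.39314564e-01 -9.43566225e-04  9.56756153e-03  9.90201507e-01] [-4.16272877e-01  3.38744358e-01 -1.51865600e-01  1.08023025e+00
  1.29962128e-04  1.13570923e+00]
0.03183152665684562 60.001615227338334 [ 1.38435453  0.12719238 -1.75678258]
```

View pics/w2.png

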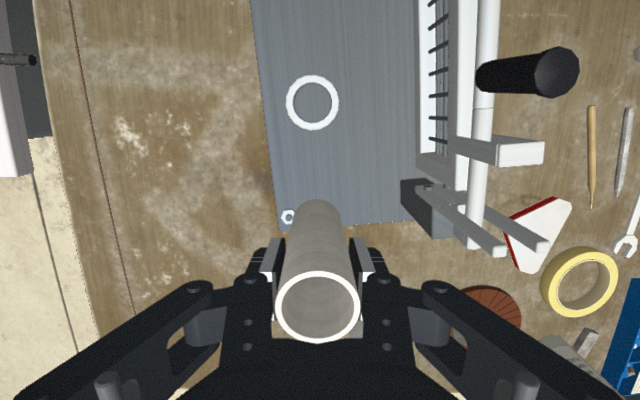

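The wrist view shows the held tube's rim centred at about (317.5,306.5) and the socket ring at about (312.5,102). The knob's top disc is near (558,72) and the keeper prongs run from about (500,150) to (540,245).

```bash
python3 - <<'E'
from h import *
s=load('w2'); st=sense(); p=st['position']; M=R.from_quat(st['eef_rot']).as_matrix()
im=s['image'].astype(int)
def ell(x0,y0,x1,y1,th=200):
    m=(im[y0:y1,x0:x1].min(2)>th).astype(np.uint8)
    n,l,stt,_=cv2.connectedComponentsWithStats(m); k=1+stt[1:,4].argmax()
    ys,xs=np.nonzero(l==k); return cv2.fitEllipse(cv2.convexHull(np.c_[xs+x0,ys+y0].astype(np.float32)))
r=ell(275,65,350,140); t=ell(268,262,368,350); print(r,t)
def chk(c,z,dx): 
    e=pts(s,[(c[0]-dx,c[1]),(c[0]+dx,c[1])],z); return np.linalg.norm(e[0]-e[1])
Rg=pts(s,[r[0]],.034)[0]; print('ring',Rg,'od',chk(r[0],.034,26.5))
for z in (.243,.247,.251):
    T=pts(s,[t[0]],z)[0]; print('tube',z,T,'od',chk(t[0],z,42.5),'in tool',(T-p)@M)
print('depth ring/tube',pts(s,[(290,102),(335,102),(312,128),(317,341),(277,306),(359,306)]))
K=pts(s,[(558,72),(572,72),(545,72)]); print('knob top depth',K, pts(s,[(558,72)],.215))
E
```

```text
((311.7725830078125, 102.20069122314453), (52.44536209106445, 54.090457916259766), 173.52037048339844) ((317.1909484863281, 306.63592529296875), (71.82044219970703, 84.8401107788086), 89.58244323730469)
ring [ 0.51432622 -0.07181054  0.034     ] od 0.05235971038456435
tube 0.243 [ 0.52121887 -0.15652019  0.243     ] od 0.034561525965116247 in tool [-5.84737565e-03 -7.43546458e-05 -3.65352349e-02]
tube 0.247 [ 0.52116061 -0.15366668  0.247     ] od 0.033267132787614964 in tool [-2.99272942e-03 -7.88627571e-05 -4.05348457e-02]
tube 0.251 [ 0.52110235 -0.15081317  0.251     ] od 0.0319727396101139 in tool [-1.38083189e-04 -8.33708684e-05 -4.45344566e-02]
depth ring/tube [[ 0.49289621 -0.07201803  0.03492134]
 [ 0.53725225 -0.07116324  0.03403503]
 [ 0.51495467 -0.0967713   0.03521357]
 [ 0.52141255 -0.17044347  0.24669181]
 [ 0.50541905 -0.15384979  0.24683636]
 [ 0.5374165  -0.15275903  0.24748854]]
knob top depth [[ 0.61922036 -0.06125093  0.21894927]
 [ 0.62683571 -0.06062575  0.21732719]
 [ 0.61350131 -0.06157566  0.2188801 ]] [[ 0.62222506 -0.06067515  0.215     ]]
```

Request:
jog_arm:
  targets:
    - {"angular":[0,0,0],"linear":[0.02,-0.0015,0],"gripper":0}
    - {"angular":[0,0,0],"linear":[0.022,-0.0015,0.01],"gripper":0}
    - {"angular":[0,0,0],"linear":[0.02,-0.0012,0.02],"gripper":0}
    - {"angular":[0,0,0],"linear":[0.02,-0.0012,0.02],"gripper":0}
    - {"angular":[0,0,0],"linear":[0,0,0.02],"gripper":0}
    - {"angular":[0,0,0],"linear":[0,0,0.02],"gripper":0}
    - {"angular":[0,0,0],"linear":[0,0,0.012],"gripper":0}
    - {"angular":[0,0,0],"linear":[0,0,0],"gripper":0}
    - {"angular":[0,0,0],"linear":[0,0,0],"gripper":0}
    - {"angular":[0,0,0],"linear":[0,0,0],"gripper":0}

```text
time: 5.38
position: [0.515, -0.0698, 0.1052]
eef_rot: [0.701, 0.713, 0.0, 0.001]
force: [0.5, -0.4, -2.5]
grip_width: 0.0323
gripper_force: 60.0
```

```bash
python3 - <<'E'
from h import *
s=snap('wrist','w3'); s2=snap('scene','s3'); st=sense(); p=st['position']; M=R.from_quat(st['eef_rot']).as_matrix(); print(st['time'],p,st['eef_rot'],st['force'])
im=s['image'].astype(int)
x0,y0,x1,y1=268,262,368,350
m=(im[y0:y1,x0:x1].min(2)>200).astype(np.uint8)
n,l,q,_=cv2.connectedComponentsWithStats(m); k=1+q[1:,4].argmax(); ys,xs=np.nonzero(l==k); t=cv2.fitEllipse(cv2.convexHull(np.c_[xs+x0,ys+y0].astype(np.float32)))
T=pts(s,[t[0]],p[2]+.0405)[0]; print('tube',t,T)
a=cv2.resize(cv2.imread('pics/w3.png')[140:300,200:440],None,fx=2.5,fy=2.5,interpolation=cv2.INTER_CUBIC)
c=proj(s2,[[.514,-.072,.05]])[0].astype(int); print(c)
b=cv2.resize(cv2.imread('pics/s3.png')[c[1]-50:c[1]+50,c[0]-50:c[0]+50],(200,200),interpolation=cv2.INTER_CUBIC)
o=np.zeros((400,800,3),np.uint8);o[:,:600]=a;o[:200,600:]=b
# overlay expected ring outline
th=np.linspace(0,2*np.pi,40)
cv2.imwrite('pics/m3.png',o)
E
```

```text
5.4833 [ 0.51523928 -0.0701794   0.10543061] [7.00973713e-01 7.13186467e-01 4.62768974e-04 8.38692051e-04] [ 0.52615353  0.40307223 -0.23151898]
tube ((315.2840270996094, 308.3392639160156), (73.29472351074219, 88.98980712890625), 74.22920989990234) [ 0.51430015 -0.0737069   0.14593061]
[337 236]
```

View pics/m3.png

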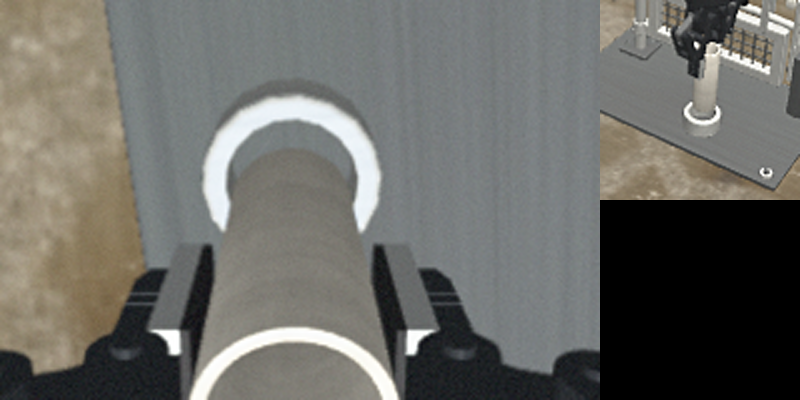

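The zoomed view shows the tube foot centred laterally in the ring: tube edges at 231/357 against inner ring edges at 229/357. In the fore-aft direction the rows are ring outer ~95, ring inner ~120 and tube foot ~148. I'll turn those into positions.

```bash
python3 - <<'E'
from h import *
s=load('w3'); f=lambda u,v,z: pts(s,[(200+u/2.5-.3,140+v/2.5-.3)],z)[0].round(4)
print('ring inner top -.0195',f(293,120,.034)); print('ring outer top -.027',f(292,95,.034))
print('ring L,R outer',f(203,180,.034),f(381,178,.034))
for z in (.046,.048,.050): print('foot top -.017',z,f(294,148,z), f(231,185,z),f(357,185,z))
st=sense(); print(st['position'])
E
```

```text
ring inner top -.0195 [ 0.5147 -0.053   0.034 ]
ring outer top -.027 [ 0.5142 -0.0456  0.034 ]
ring L,R outer [ 0.4884 -0.0717  0.034 ] [ 0.5409 -0.0701  0.034 ]
foot top -.017 0.046 [ 0.515  -0.0579  0.046 ] [ 0.4976 -0.069   0.046 ] [ 0.5328 -0.0683  0.046 ]
foot top -.017 0.048 [ 0.515  -0.0573  0.048 ] [ 0.4978 -0.0683  0.048 ] [ 0.5326 -0.0676  0.048 ]
foot top -.017 0.05 [ 0.515  -0.0567  0.05  ] [ 0.498  -0.0676  0.05  ] [ 0.5324 -0.067   0.05  ]
[ 0.51523928 -0.0701794   0.10543061]
```

Request:
jog_arm:
  targets:
    - {"angular":[0,0,0],"linear":[0.0015,-0.0005,0.004],"gripper":0}
    - {"angular":[0,0,0],"linear":[0,0,0.005],"gripper":0}
    - {"angular":[0,0,0],"linear":[0,0,0.005],"gripper":0}
    - {"angular":[0,0,0],"linear":[0,0,0.004],"gripper":0}
    - {"angular":[0,0,0],"linear":[0,0,0],"gripper":0}
    - {"angular":[0,0,0],"linear":[0,0,0],"gripper":0}

```text
time: 5.98
position: [0.5136, -0.0686, 0.0859]
eef_rot: [0.701, 0.713, -0.0, -0.0]
force: [-0.2, -0.9, -1.2]
grip_width: 0.0318
gripper_force: 60.0
```

The foot is inside the ring with no contact force, so I continue down.

Request:
jog_arm:
  targets:
    - {"angular":[0,0,0],"linear":[0,0,0.004],"gripper":0}
    - {"angular":[0,0,0],"linear":[0,0,0.004],"gripper":0}
    - {"angular":[0,0,0],"linear":[0,0,0.004],"gripper":0}
    - {"angular":[0,0,0],"linear":[0,0,0.004],"gripper":0}
    - {"angular":[0,0,0],"linear":[0,0,0.003],"gripper":0}
    - {"angular":[0,0,0],"linear":[0,0,0],"gripper":0}
    - {"angular":[0,0,0],"linear":[0,0,0],"gripper":0}

```text
time: 6.57
position: [0.5137, -0.0686, 0.0671]
eef_rot: [0.701, 0.713, -0.0, -0.0]
force: [0.2, 1.1, -2.1]
grip_width: 0.0319
gripper_force: 60.0
```

Request:
jog_arm:
  targets:
    - {"angular":[0,0,0],"linear":[0,0,0.0015],"gripper":0}
    - {"angular":[0,0,0],"linear":[0,0,0],"gripper":0}
    - {"angular":[0,0,0],"linear":[0,0,0],"gripper":1}
    - {"angular":[0,0,0],"linear":[0,0,0],"gripper":1}
    - {"angular":[0,0,0],"linear":[0,0,0],"gripper":1}
    - {"angular":[0,0,0],"linear":[0,0,0],"gripper":1}
    - {"angular":[0,0,0],"linear":[0,0,0],"gripper":1}
    - {"angular":[0,0,0],"linear":[0,0,0],"gripper":1}

```text
time: 7.23
position: [0.514, -0.0686, 0.0659]
eef_rot: [0.701, 0.713, 0.0, 0.0]
force: [0.2, -0.3, -0.0]
grip_width: 0.0853
gripper_force: 0.0
```

Request:
jog_arm:
  targets:
    - {"angular":[0,0,0],"linear":[0,0,-0.01],"gripper":1}
    - {"angular":[0,0,0],"linear":[0,0,-0.02],"gripper":1}
    - {"angular":[0,0,0],"linear":[0,0,-0.025],"gripper":1}
    - {"angular":[0,0,0],"linear":[0,0,-0.03],"gripper":1}
    - {"angular":[0,0,0],"linear":[0,0,-0.035],"gripper":1}
    - {"angular":[0,0,0],"linear":[-0.02,0,-0.035],"gripper":1}
    - {"angular":[0,0,0],"linear":[-0.035,0.01,-0.035],"gripper":1}
    - {"angular":[0,0,0],"linear":[-0.035,0.02,-0.02],"gripper":1}
    - {"angular":[0,0,0],"linear":[0,0,0],"gripper":1}
    - {"angular":[0,0,0],"linear":[0,0,0],"gripper":1}

```text
time: 8.07
position: [0.543, -0.151, 0.2696]
eef_rot: [0.702, 0.712, 0.0, 0.001]
force: [0.1, -0.3, -0.7]
grip_width: 0.0852
gripper_force: 0.0
```

```bash
python3 - <<'E'
from h import *
s=snap('wrist','w4'); st=sense(); print(st['time'],st['position'],st['eef_rot'],st['q'],st['force'],st['grip_width'])
E
```

```text
8.1167 [ 0.54186979 -0.14967078  0.26841576] [ 7.01429574e-01  7.12738760e-01  7.86680810e-05 -7.90594194e-05] [-3.99655820e-01  3.46085826e-01  2.30250946e-02  1.24782454e+00
  2.04562041e-04  1.15514672e+00] [-0.32180433  0.60042079  0.02768472] 0.08523065803075261
```

View pics/w4.png

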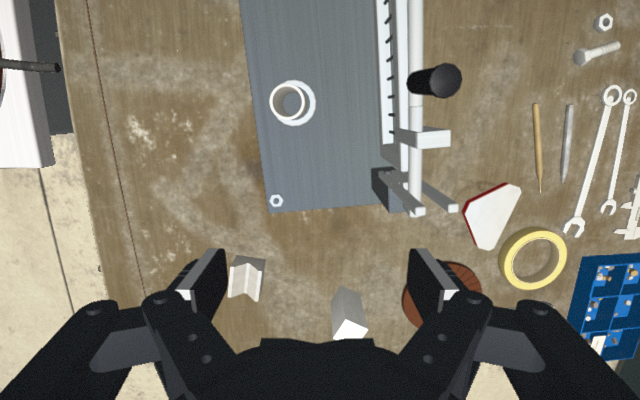

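The stub stands upright in the ring, with its rim at about (288,101). The knob top disc spans about x 423–461 and y 63–98, centred on (442,80.5). Next I measure the knob and the gate's direction.

```bash
python3 - <<'E'
from h import *
s=load('w4'); st=sense(); p=st['position']; M=R.from_quat(st['eef_rot']).as_matrix()
im=s['image'].astype(int)
u=np.array([(442,80.5)])
D=s['depth'][72:90,432:452]; print('depth med',np.median(D)); 
P=pts(s,u); print('knob top',P, 'at .2165',pts(s,u,.2165),'dia',np.ptp(pts(s,[(423,80.5),(461,80.5)],.2175)[:,0]))
k=pts(s,u,P[0,2])[0]; print('tool delta',(k-p)@M)
e=pts(s,[(240,2),(268,211)],.008); d=e[0]-e[1]; print('plate edge yaw',np.arctan2(-d[0],d[1]),e)
# bolt rod: left/right edges and depth
for v in (20,40,110):
    print(v,[ (x,*pts(s,[(x,v)])[0].round(4)) for x in (385,391,397,402,407,412,416,420)])
# tube rim
m=(im[70:135,255:325].min(2)>200).astype(np.uint8)
print('tube top depth',pts(s,[(288,84),(272,101),(305,101),(288,118)]))
E
```

```text
depth med 0.18196596
knob top [[ 0.61717826 -0.06123216  0.21858437]] at .2165 [[ 0.61798996 -0.06102416  0.2165    ]] dia 0.023505038905289988
tool delta [0.08721177 0.07671318 0.04985094]
plate edge yaw 0.10430179091274992 [[ 0.44920563  0.04429949  0.008     ]
 [ 0.47646508 -0.21610377  0.008     ]]
20 [(385, np.float64(0.6113), np.float64(0.0123), np.float64(0.0637)), (391, np.float64(0.6145), np.float64(0.0086), np.float64(0.078)), (397, np.float64(0.6057), np.float64(-0.0079), np.float64(0.1407)), (402, np.float64(0.6095), np.float64(-0.008), np.float64(0.1416)), (407, np.float64(0.6138), np.float64(-0.0077), np.float64(0.1408)), (412, np.float64(0.6111), np.float64(-0.014), np.float64(0.1648)), (416, np.float64(0.614), np.float64(-0.014), np.float64(0.1652)), (420, np.float64(0.617), np.float64(-0.0139), np.float64(0.1653))]
40 [(385, np.float64(0.6125), np.float64(-0.0071), np.float64(0.0638)), (391, np.float64(0.6156), np.float64(-0.01), np.float64(0.0785)), (397, np.float64(0.607), np.float64(-0.0228), np.float64(0.1398)), (402, np.float64(0.6112), np.float64(-0.0226), np.f
[... 307 characters left out ...]
64(0.6175), np.float64(-0.0784), np.float64(0.0627)), (391, np.float64(0.6241), np.float64(-0.0783), np.float64(0.0631)), (397, np.float64(0.6132), np.float64(-0.0786), np.float64(0.132)), (402, np.float64(0.6154), np.float64(-0.0786), np.float64(0.1405)), (407, np.float64(0.6192), np.float64(-0.0785), np.float64(0.1421)), (412, np.float64(0.6174), np.float64(-0.0785), np.float64(0.1626)), (416, np.float64(0.6207), np.float64(-0.0784), np.float64(0.1623)), (420, np.float64(0.6244), np.float64(-0.0784), np.float64(0.1607))]
tube top depth [[ 0.51449167 -0.05645725  0.10642146]
 [ 0.49898808 -0.07213356  0.10605955]
 [ 0.52957826 -0.07086511  0.0755982 ]
 [ 0.51438144 -0.08782491  0.10772276]]
```

Request:
jog_arm:
  targets:
    - {"angular":[0,0,-5],"linear":[0,0,0],"gripper":1}
    - {"angular":[0,0,0],"linear":[0.02,0.021,0],"gripper":1}
    - {"angular":[0,0,0],"linear":[0.02,0.021,0],"gripper":1}
    - {"angular":[0,0,0],"linear":[0.02,0.021,0],"gripper":1}
    - {"angular":[0,0,0],"linear":[0.02,0.021,0],"gripper":1}
    - {"angular":[0,0,0],"linear":[0,0,0],"gripper":1}
    - {"angular":[0,0,0],"linear":[0,0,0],"gripper":1}
    - {"angular":[0,0,0],"linear":[0,0,0],"gripper":1}
    - {"angular":[0,0,0],"linear":[0,0,0],"gripper":1}

```text
time: 8.87
position: [0.6163, -0.0611, 0.2679]
eef_rot: [0.669, 0.743, -0.0, -0.0]
force: [0.2, -0.8, 0.6]
grip_width: 0.0852
gripper_force: 0.0
```

```bash
python3 - <<'E'
from h import *
s=load('w4'); print('bracket',pts(s,[(420,138),(430,138),(445,138),(430,130),(430,145)]).round(4).tolist()); print('prong',pts(s,[(452,208),(418,210)]).round(4).tolist())
s=snap('wrist','w5'); st=sense(); p=st['position']; M=R.from_quat(st['eef_rot']).as_matrix(); print(st['time'],p,st['eef_rot'],st['q'])
print('knob px pred',proj(s,[[.6172,-.0612,.2186]]), 'delta',(np.array([.6172,-.0605,.2036])-p)@M)
c=cv2.resize(cv2.imread('pics/w5.png')[180:400,180:480],None,fx=2.6,fy=2.6); cv2.imwrite('pics/w5c.png',c)
E
```

```text
bracket [[0.614, -0.0975, 0.198], [0.6211, -0.0974, 0.198], [0.6317, -0.0971, 0.1979], [0.6326, -0.0936, 0.1649], [0.6215, -0.1022, 0.1984]]
prong [[0.6399, -0.1457, 0.206], [0.6153, -0.1476, 0.206]]
8.9167 [ 0.61640315 -0.06143113  0.26814917] [ 6.69491766e-01  7.42819390e-01 -2.16243791e-04 -2.85640244e-04] [-2.17240195e-01  4.63067121e-01  2.00058552e-01  1.30849808e+00
 -9.41030978e-05  1.24980872e+00]
knob px pred [[318.52272095 220.52745003]] delta [0.0008349  0.00093442 0.06454864]
```

View pics/w5c.png

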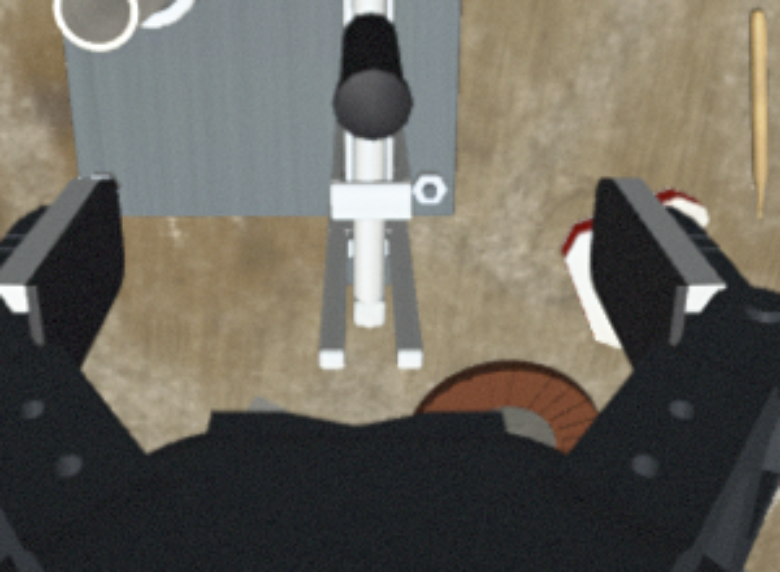

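The knob top is at crop (373,103), i.e. px (323.5,219.6). That is about 5 px right of my prediction, so the knob lies about 3.5 mm further along tool y, which fits the 106 mm socket offset. I'll correct by 4.4 mm, descend and close partway before gripping.

Request:
jog_arm:
  targets:
    - {"angular":[0,0,0],"linear":[0.001,0.0044,0],"gripper":1}
    - {"angular":[0,0,0],"linear":[0,0,0.02],"gripper":0.8}
    - {"angular":[0,0,0],"linear":[0,0,0.02],"gripper":0.6}
    - {"angular":[0,0,0],"linear":[0,0,0.02],"gripper":0.5}
    - {"angular":[0,0,0],"linear":[0,0,0.015],"gripper":0.42}
    - {"angular":[0,0,0],"linear":[0,0,0.008],"gripper":0.42}
    - {"angular":[0,0,0],"linear":[0,0,0],"gripper":0.35}
    - {"angular":[0,0,0],"linear":[0,0,0],"gripper":0.35}
    - {"angular":[0,0,0],"linear":[0,0,0],"gripper":0.35}

```text
time: 9.67
position: [0.6222, -0.0599, 0.1864]
eef_rot: [0.669, 0.743, 0.0, 0.001]
force: [-0.6, -0.1, 0.3]
grip_width: 0.0299
gripper_force: 0.0
```

```bash
python3 - <<'E'
from h import *
s=snap('wrist','w6'); st=sense(); print(st['time'],st['position'],st['force'],st['ft_torque'],st['grip_width'],st['gripper_force'])
c=cv2.resize(cv2.imread('pics/w6.png')[170:370,220:420],None,fx=3,fy=3); cv2.imwrite('pics/w6c.png',c)
E
```

```text
9.7167 [ 0.62226443 -0.05993747  0.18648302] [ 0.20013589  0.38792109 -0.10507373] [-0.03944116  0.03131739  0.01085245] 0.029663682367721968 0.0
```

View pics/w6c.png

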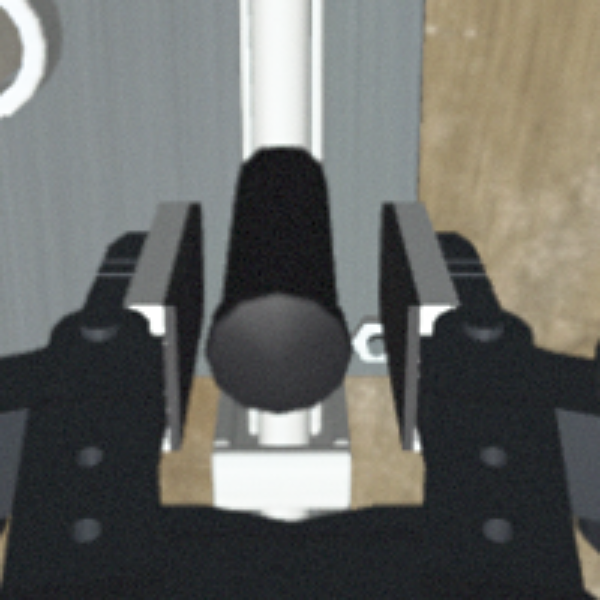

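The bead is centred at crop x≈279.5 and the pad gap at ≈292, so the knob is about 1.9 mm toward -y. I correct that and close in steps.

Request:
jog_arm:
  targets:
    - {"angular":[0,0,0],"linear":[0,-0.0019,0],"gripper":0.32}
    - {"angular":[0,0,0],"linear":[0,0,0],"gripper":0.28}
    - {"angular":[0,0,0],"linear":[0,0,0],"gripper":0.25}
    - {"angular":[0,0,0],"linear":[0,0,0],"gripper":0.24}
    - {"angular":[0,0,0],"linear":[0,0,0],"gripper":0.23}
    - {"angular":[0,0,0],"linear":[0,0,0],"gripper":0.23}

```text
time: 10.22
position: [0.6197, -0.0599, 0.1853]
eef_rot: [0.669, 0.743, 0.0, 0.0]
force: [-0.5, -0.3, -0.6]
grip_width: 0.0193
gripper_force: 0.0
```

Request:
jog_arm:
  targets:
    - {"angular":[0,0,0],"linear":[0,0,0],"gripper":0.22}
    - {"angular":[0,0,0],"linear":[0,0,0],"gripper":0.22}

```text
time: 10.38
position: [0.6197, -0.0599, 0.1852]
eef_rot: [0.669, 0.743, 0.0, 0.0]
force: [0.7, -0.5, -0.3]
grip_width: 0.0186
gripper_force: 0.2
```

Request:
jog_arm:
  targets:
    - {"angular":[0,0,0],"linear":[0,0,0],"gripper":0.2}
    - {"angular":[0,0,0],"linear":[0,0,0],"gripper":0.15}
    - {"angular":[0,0,0],"linear":[0,0,0],"gripper":0}
    - {"angular":[0,0,0],"linear":[0,0,0],"gripper":0}

```text
time: 10.72
position: [0.6199, -0.0598, 0.1854]
eef_rot: [0.669, 0.743, 0.0, 0.0]
force: [1.0, -0.1, 2.6]
grip_width: 0.0164
gripper_force: 58.4
```

Request:
jog_arm:
  targets:
    - {"angular":[0,-0.9,0],"linear":[0.0002,0,-0.002],"gripper":0}
    - {"angular":[0,-0.9,0],"linear":[0.0002,0,-0.002],"gripper":0}
    - {"angular":[0,-0.9,0],"linear":[0.0002,0,-0.002],"gripper":0}
    - {"angular":[0,-0.9,0],"linear":[0.0002,0,-0.002],"gripper":0}
    - {"angular":[0,-0.9,0],"linear":[0.0002,0,-0.002],"gripper":0}
    - {"angular":[0,-0.9,0],"linear":[0.0002,0,-0.002],"gripper":0}
    - {"angular":[0,0,0],"linear":[0,0,0],"gripper":0}
    - {"angular":[0,0,0],"linear":[0,0,0],"gripper":0}

```text
time: 11.38
position: [0.6194, -0.0577, 0.1972]
eef_rot: [0.668, 0.742, -0.031, 0.035]
force: [0.9, 1.8, -2.6]
grip_width: 0.0163
gripper_force: 58.5
```

Lifted 12 mm with only about 3 N of weight on the tool. I start drawing gently.

Request:
jog_arm:
  targets:
    - {"angular":[0,0,0],"linear":[0.002,0,-0.0001],"gripper":0}
    - {"angular":[0,0,0],"linear":[0.002,0,-0.0001],"gripper":0}
    - {"angular":[0,0,0],"linear":[0.002,0,-0.0001],"gripper":0}
    - {"angular":[0,0,0],"linear":[0.002,0,-0.0001],"gripper":0}
    - {"angular":[0,0,0],"linear":[0,0,0],"gripper":0}

```text
time: 11.8
position: [0.6186, -0.0499, 0.1968]
eef_rot: [0.668, 0.742, -0.031, 0.035]
force: [0.4, 0.5, -1.8]
grip_width: 0.0162
gripper_force: 58.5
```

Request:
jog_arm:
  targets:
    - {"angular":[0,0,0],"linear":[0.0035,0,-0.0002],"gripper":0}
    - {"angular":[0,0,0],"linear":[0.0035,0,-0.0002],"gripper":0}
    - {"angular":[0,0,0],"linear":[0.0035,0,-0.0002],"gripper":0}
    - {"angular":[0,0,0],"linear":[0.0035,0,-0.0002],"gripper":0}
    - {"angular":[0,0,0],"linear":[0.0035,0,-0.0002],"gripper":0}
    - {"angular":[0,0,0],"linear":[0.0035,0,-0.0002],"gripper":0}
    - {"angular":[0,0,0],"linear":[0.0035,0,-0.0002],"gripper":0}
    - {"angular":[0,0,0],"linear":[0.0035,0,-0.0002],"gripper":0}
    - {"angular":[0,0,0],"linear":[0.003,0,-0.0002],"gripper":0}
    - {"angular":[0,0,0],"linear":[0,0,0],"gripper":0}

```text
time: 12.63
position: [0.6154, -0.0186, 0.1957]
eef_rot: [0.668, 0.742, -0.031, 0.035]
force: [1.3, 0.6, 0.4]
grip_width: 0.0161
gripper_force: 58.6
```

The bolt is drawn about 39 mm with low forces. Now I swing it about the hinge at about (0.602, 0.1125): per row 2.4° and 5.5 mm along -tool y.

Request:
jog_arm:
  targets:
    - {"angular":[0.22,0,2.4],"linear":[0.0001,-0.0055,0],"gripper":0}
    - {"angular":[0.22,0,2.4],"linear":[0.0001,-0.0055,0],"gripper":0}
    - {"angular":[0.22,0,2.4],"linear":[0.0001,-0.0055,0],"gripper":0}
    - {"angular":[0.22,0,2.4],"linear":[0.0001,-0.0055,0],"gripper":0}
    - {"angular":[0.22,0,2.4],"linear":[0.0001,-0.0055,0],"gripper":0}
    - {"angular":[0.22,0,2.4],"linear":[0.0001,-0.0055,0],"gripper":0}
    - {"angular":[0.22,0,2.4],"linear":[0.0001,-0.0055,0],"gripper":0}
    - {"angular":[0.22,0,2.4],"linear":[0.0001,-0.0055,0],"gripper":0}
    - {"angular":[0,0,0],"linear":[0,0,0],"gripper":0}
    - {"angular":[0,0,0],"linear":[0,0,0],"gripper":0}

```text
time: 13.47
position: [0.5722, -0.0167, 0.1958]
eef_rot: [0.783, 0.62, -0.036, 0.03]
force: [1.5, 0.4, -0.7]
grip_width: 0.0162
gripper_force: 58.7
```

```bash
cat > g.py <<'E'
from h import *
import sys
s=snap('wrist',sys.argv[1]); t=snap('top',sys.argv[1]+'t'); st=sense(); p=st['position']; M=R.from_quat(st['eef_rot']).as_matrix()
g=p-.019*M[:,2]; H=np.array([.602,.1125]); r=H-g[:2]
print(st['time'],p,st['force'],st['grip_width'],st['gripper_force'],'grasp',g,'r',np.hypot(*r),'a_knob',np.arctan2(r[0],r[1])-.104,'a_tool',-np.arctan2(M[1,1],M[0,1])*0+.104-np.arctan2(M[1,1],M[0,1]))
# leaf points by depth: height .138-.142 band
K,d,Mc,o=cam(s); ys,xs=np.mgrid[0:400:2,0:640:2]; px=np.c_[xs.ravel(),ys.ravel()]; D=s['depth'][px[:,1],px[:,0]]
P=o+(rays(s,px)*D[:,None])@Mc.T; f=P[(abs(P[:,2]-.140)<.004)&(D>0)&(P[:,0]>.48)&(P[:,0]<.64)&(P[:,1]>-.1)&(P[:,1]<.1)]
v=cv2.fitLine(f[:,:2].astype(np.float32),cv2.DIST_HUBER,0,.01,.01).ravel(); print('leaf',len(f),v,'a',np.arctan2(abs(v[0]),abs(v[1]))*np.sign(v[0]*v[1])-.0)
tp=P[(abs(P[:,2]-.106)<.004)&(np.hypot(P[:,0]-.5144,P[:,1]+.0722)<.025)]; print('tube top pts',len(tp),tp.mean(0),tp.min(0),tp.max(0))
E
python3 g.py w7
```

```text
13.5667 [ 0.57227211 -0.0167298   0.19570386] [ 2.49162955 -0.09657214 -0.52725423] 0.016213262452402104 58.69929492473602 grasp [ 0.57264768 -0.01498908  0.21462023] r 0.13082440211437796 a_knob 0.1222906302094637 a_tool 0.3347448426892743
leaf 165 [ 0.05323939 -0.99858177  0.57814395  0.01230798] a -0.053264573
tube top pts 51 [ 0.50614274 -0.06553078  0.10554513] [ 0.49745286 -0.0829386   0.10202929] [ 0.52169446 -0.05535409  0.10730555]
```

Request:
jog_arm:
  targets:
    - {"angular":[0.11,0,1.2],"linear":[0.0001,-0.00275,0],"gripper":0}
    - {"angular":[0.11,0,1.2],"linear":[0,-0.00275,0],"gripper":0}
    - {"angular":[0.11,0,1.2],"linear":[0,-0.00275,0],"gripper":0}
    - {"angular":[0,0,0],"linear":[0,0,0],"gripper":0}
    - {"angular":[0,0,0],"linear":[0,0,0],"gripper":0}
    - {"angular":[0,0,0],"linear":[0,0,0],"gripper":0}

```text
time: 14.07
position: [0.5638, -0.0146, 0.1956]
eef_rot: [0.802, 0.595, -0.037, 0.029]
force: [1.9, -1.2, 0.5]
grip_width: 0.0162
gripper_force: 58.8
```

Request:
jog_arm:
  targets:
    - {"angular":[0.05,0,0.6],"linear":[0,-0.0014,0],"gripper":0}
    - {"angular":[0,0,0],"linear":[0,0,0],"gripper":0}
    - {"angular":[0,0,0],"linear":[0,0,0],"gripper":0}
    - {"angular":[0,0,0],"linear":[0,0,0],"gripper":0}

```text
time: 14.4
position: [0.5624, -0.0142, 0.1956]
eef_rot: [0.806, 0.591, -0.038, 0.028]
force: [2.2, -2.0, 0.7]
grip_width: 0.0163
gripper_force: 58.8
```

```bash
sed -i "s/r\[1\])-.104/r[1])+.104/" g.py; python3 g.py w8; python3 - <<'E'
import cv2,numpy as np
a=cv2.imread('pics/w8.png')[0:400,120:560]; b=cv2.imread('pics/w8t.png')[150:230,270:390]
o=np.zeros((560,800,3),np.uint8); o[:400,:440]=a; o[:240,440:800]=cv2.resize(b,(360,240),interpolation=cv2.INTER_CUBIC)
cv2.imwrite('pics/m8.png',o[:400])
E
```

```text
14.5 [ 0.56239732 -0.01415866  0.19555485] [ 1.7986171  -0.97877977  0.49427462] 0.016428533555813106 58.80760967731476 grasp [ 0.56291215 -0.01244962  0.21447083] r 0.13092084360789938 a_knob 0.40718446776762 a_tool 0.40967342132181694
leaf 172 [0.06419933 0.9979371  0.5733506  0.01797904] a 0.06424351
tube top pts 6 [ 0.50531887 -0.06463338  0.1050054 ] [ 0.49742345 -0.07425953  0.10238806] [ 0.5298223  -0.05878064  0.10631688]
```

View pics/m8.png

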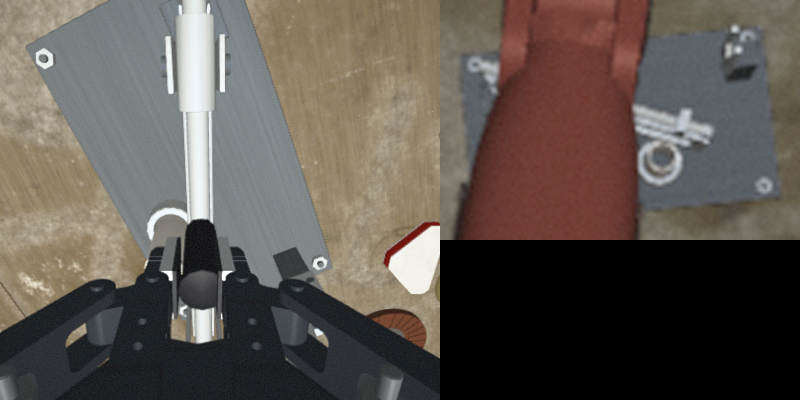

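The gate is open at about 0.41 rad with the knob gripped. The stub stands in the ring (top px about (660,157) in the montage), just clear of the leaf. One small nudge towards contact, then I hand in.

Request:
jog_arm:
  targets:
    - {"angular":[0.05,0,0.6],"linear":[0,-0.0014,0],"gripper":0}
    - {"angular":[0,0,0],"linear":[0,0,0],"gripper":0}
    - {"angular":[0,0,0],"linear":[0,0,0],"gripper":0}
    - {"angular":[0,0,0],"linear":[0,0,0],"gripper":0}
    - {"angular":[0,0,0],"linear":[0,0,0],"gripper":0}
    - {"angular":[0,0,0],"linear":[0,0,0],"gripper":0}
    - {"angular":[0,0,0],"linear":[0,0,0],"gripper":0}
    - {"angular":[0,0,0],"linear":[0,0,0],"gripper":0}

```text
time: 15.17
position: [0.561, -0.0137, 0.1955]
eef_rot: [0.809, 0.586, -0.038, 0.028]
force: [2.2, -1.6, 0.6]
grip_width: 0.0164
gripper_force: 58.8
```

```bash
python3 -c "
from h import *
st=sense(); print(st['position'],st['force'],st['gripper_force'],abs(st['qd']).max()); print(close_job())"
```

```text
[ 0.56104226 -0.01371889  0.19553451] [ 2.23196327 -1.58095956  0.57924509] 58.81278991699219 0.0020330878679104608
the job is handed in; nothing more can be done
None
```

I handed the job in at 15.2 s (no verdict came back): the stub stands in the socket, the bolt was lifted over the lip and drawn back about 39 mm, and I am still gripping the knob with the gate held at about 0.42 rad, at or just short of the stub (no contact force felt).

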